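# Let down a ratchet winch

### The arm

A 6-joint arm with a two-finger parallel gripper is mounted at the origin on a cart in front of the work surface, level with it; the furniture and walls round the work are solid. World frame = base frame: x ahead of the robot, y to its left, z up, the work surface at z = 0. Lengths are in m, angles in rad, forces in N, time in s.
With the tool pointing down it reaches from about 0.35 to 0.85 m from the base axis. Payload 8.1 kg.
Tool frame: the origin (TCP) lies at the very end of the fingers, on their centre line; the grasp point (between the pads) lies 19 mm behind it; z points along the fingers, y is the line along which they close (so a half turn about z gives the same grasp; the last joint's range is limited). The gripper opens to 93 mm and grips with 3 to 60 N. Pads are 15 mm wide; open, the fingers measure 128 mm over their backs; the gripper's body (75 mm by 188 mm) begins 65 mm behind the grasp point.
Start: joints at [1.209, 0.13, 1.488, -0, 1.523, -0.085], TCP at [0.164, 0.577, 0.219] pointing down, gripper open.
Joint ranges: [-2.96, 2.96], [-0.89, 2.26], [0.02, 2.5], [-1.34, 4.48], [0, 2.73], [-2.66, 2.66]. Speed limits (rad/s): [2.39, 2.39, 2.79, 3.14, 3.14, 3.14].

### API

Orientations are given as a unit quaternion [w, x, y, z].
In Python, from plant import manip gives the robot as it stands. The module is installed in compiled form; this text tells all that it offers.
- The arm moves only by the tool play_rows, never from a script. Its argument "targets" is a list of rows, each a list of 7 numbers: the gripper's target within -1 to 1 (fully open at 1, half-way at 0, shut at -1), then the shift along the world's x, y, z in units of 0.06 m (1.0 is 0.06 m), then the turn, a rotation vector about the world's x, y, z in units of 6 degrees (1.0 is 6 degrees). In form: [[grip, dx, dy, dz, wx, wy, wz], ...]. A call has 1 to 8 rows; each row shifts and turns the commanded pose from where the row before left it; what a row does not reach is not made up. A row lasts 1/8 s, in which the tool goes at most 62.5 mm and 10.7 degrees, less where a joint would pass 70% of its speed; a pose out of reach is approached as far as the arm can. A call with a number of a shift or a turn outside -1 to 1 is refused whole. A call with a gripper value outside its range is refused whole. The fingers move at their own pace and stop on an object; the grip force is fixed at half the most. Time passes only in rows, so rows that do not move let the fingers close. It gives the time, the measured TCP pose, the force, the opening and the grip force at its end, in the units of the state.
- manip.get_obs(): the state, without advancing time (a new reading comes with each control period).
- manip.get_image(name): name is "side" or "top" or "wrist"; returns (picture, depth): 384x512x3 uint8, blue, green, red; 384x512 float32, m along the optical axis (not along the pixel's ray), 0 where there is no reading.
- manip.calibration(name): a dict with "fx", "fy", "cx", "cy" (pixels), "k1" (the pictures are not rectified: a ray, as slopes to the right and down, at radius r is drawn at 1 + k1 r^2 times it, then the intrinsics apply), "rvec" (rotation vector, rad) and "tvec" (3), from world to camera coordinates, as OpenCV has them. Camera axes: x right, y down, z forward; pixel columns grow to the right and rows downward; lengths in m; the calibration is good to about 2 mm. A picture is of the moment at which its call begins: read the wrist's pose just before it. calibration takes no time and is no camera call; for the wrist camera it gives the pose at the moment of the call.
- manip.sign_off(): hands the job in; it is judged then, once.
Trained networks look in the newest picture that a camera, given by its name, has taken for a name from the list of things; names that differ only in an ending like _2 or _b are one class to them, and where a whole thing is asked for, a point or a joint stands for the part that bears it (a point fixed in the world has none). Each returns a list of dicts, best first, with "score" (0 to 1); they miss things now and then, are a little off and sometimes report something else, mostly with a low value. They report only what shows in the picture. A call takes as long as a camera call.
- manip.regions_of(name, camera): "pixels" (384x512 bool, what is visible of it) and "rect" ([left, top, right, bottom] in pixels, round what is visible of it).
The state is a dict: "clock": time; "joint_positions": joint angles; "joint_velocities": joint speeds; "joint_torque": joint torques, N m; "ee_pos": TCP position; "eef_rot": TCP orientation; "contact_force": force on the tool from outside, world axes, zero at the start; "moment": the same for the moment, N m; "opening": finger opening in m; "grip_force": force on a finger pad.
Only numpy, scipy, OpenCV 4.12 (cv2) and the standard library are available. Lean on these libraries where they do the work, as an engineer would, in place of code of your own. Each camera call takes 0.05 s, during which the arm holds its last target. There are 200 camera calls.

### The job

The hand winch on the bench is still wound up against its spring. Flick the yellow pawl lever over to off, wind the crank on just far enough for the loaded pawl to spring clear of the ratchet wheel, then ease the drum back under control, never letting it run free and never forcing the crank so that its slip hub gives, until you feel its inner stop take the load; leave it there, slack, with the pawl off, the crank let go and the other things on the bench undisturbed.

Things in the scene. Friction and masses are not known exactly. Their poses are not given: they have to be found in the camera images.
- winch: hand winch bolted to the bench: grey base plate 165 x 165 x 12 mm, red drum with a steel ratchet wheel on an upright spindle, steel crank arm on top (to 76 mm). Origin: on the spindle axis at bench level, z up. The pawl pivot is at x -43, y -57 mm. A stop hidden in the drum takes the load somewhere from 0.85 to 2.15 rad of easing back, different every time: the load then leaves the grip and the drum turns no further
- drum (a joint): turn of drum and crank, rad: 0 at the start, caught on the pawl; positive = eased back (clockwise from above), negative = wound on. A spring drives it clockwise, 12 N at the grip at 0, falling to 5 to 9 N at the stop; let go with the pawl off, it flies round. 0.1 rad of winding on frees the pawl; past 0.3 rad overloads the spring; over 2 rad/s is running free
- grip_mid (a point): middle of the crank's black upright grip: round, 18 to 19 mm thick, from 69 to 120 mm above the bench, this point 95 mm; it spins freely on the crank arm, 65 mm from the spindle axis. The arm under it reaches to the spindle (top at 68 mm). At the start it stands 150 degrees counter-clockwise from the winch's x axis
- crank (a joint): give of the crank arm against the drum in its friction slip hub, rad: 0 as it stands and as long as it is not forced; positive = arm clockwise of its place on the drum. The hub holds up to about 18 N at the grip (round the spindle) and slips above that; more than 0.06 rad either way means that the crank was forced
- lever (a joint): turn of the pawl's thumb lever about the pawl pivot, rad: 0 = on, 0.9 = its end stop, off above 0.6; grows clockwise seen from above. It stays where it is put; moving it takes 3 to 6 N at the pin
- lever_pin (a point): upright yellow pin at the end of the thumb lever, 12 mm thick, from 56 to 90 mm above the bench, this point 73 mm; 55 mm from the pawl pivot. At 0 it lies at -75 degrees from the pivot in the winch's axes, so it is pushed mainly along the winch's -x, about 47 mm in all
- pawl_nose (a point): tip of the brass pawl, 47 mm above the bench. It is sprung to the lever: while it is caught under load in a tooth (about 39 mm from the spindle's axis) it stays there even with the lever off, and when the load is taken off it by winding on it springs out to more than 50 mm from the axis
- side_cutters: bystander: red-handled side cutters 60 x 119 x 21 mm lying on the bench; origin at the centre of its underside
- tape_measure: bystander: yellow tape measure 36 x 74 x 62 mm; origin at the centre of its underside
- tape_green: bystander: roll of green tape 64 mm across, 19 mm high; origin at the centre of its underside
- parts_jar: bystander: white screw jar with a blue cap, 53 mm across, 72 mm high; origin at the centre of its underside

How it is judged:
By the outcome, as a careful person would: the job done as asked, in the order asked, and still so for the second after the job is handed in, with the robot touching nothing.
It also fails if it takes over 72 s, if anything falls off the work surface, if the arm or the gripper's body presses on something with over 40 N, if the wrist force passes 120 N, or if a joint passes its speed limit or range.

## Working session

There is one attempt and no reset: what is moved stays moved. The work goes in short steps, Python scripts to look and compute and a tool call to move; the robot and the scene stay as the last step left them, time stands still between calls to the robot, and variables do not carry over. Pictures are saved under pics/ and viewed, at most 10 in all, crops included, and the job is handed in when it is done.

Besides the shell and the picture viewer there is one more tool, called after "Emit:" as name(argument=value, ...) on one line, values as JSON. play_rows: Moves the arm, as the interface text tells. Its arguments: {"type":"object","properties":{"targets":{"type":"array"}},"required":["targets"]}

```bash
mkdir -p pics; cat > h.py <<'E'
import numpy as np, cv2
from plant import manip
def pts(cam,mask,depth):
    c=manip.calibration(cam); v,u=np.nonzero(mask&(depth>0)); z=depth[v,u]
    K=np.array([[c['fx'],0,c['cx']],[0,c['fy'],c['cy']],[0,0,1.]])
    n=cv2.undistortPoints(np.c_[u,v].astype(np.float64)[:,None],K,np.array([c['k1'],0,0,0,0.]))[:,0]
    P=np.c_[n*z[:,None],z]; R=cv2.Rodrigues(np.array(c['rvec'],float))[0]
    return (P-np.array(c['tvec']).ravel())@R
def look(cam,names,save=None):
    im,d=manip.get_image(cam)
    if save: cv2.imwrite('pics/'+save,im)
    out={}
    for n in names:
        r=manip.regions_of(n,cam)
        if r:
            p=pts(cam,r[0]['pixels'],d); out[n]=p
            print(cam,n,round(r[0]['score'],2),np.round(r[0]['rect']),len(p), 'med',np.round(np.median(p,0),3) if len(p) else '', 'lo',np.round(np.percentile(p,3,0),3) if len(p) else '','hi',np.round(np.percentile(p,97,0),3) if len(p) else '')
        else: print(cam,n,'none')
    return im,d,out
E
python3 - <<'E'
from h import *
for cam in('top','side'):
    look(cam,['winch','drum','grip_mid','lever_pin','pawl_nose','side_cutters','tape_measure','tape_green','parts_jar'],cam+'0.png')
o=manip.get_obs();print(o['clock'],o['ee_pos'],o['eef_rot'],o['contact_force'])
a=cv2.imread('pics/top0.png');b=cv2.imread('pics/side0.png')
E
```

```text
top winch 0.87 [252. 137. 332. 216.] 3572 med [0.515 0.194 0.014] lo [0.434 0.106 0.009] hi [0.602 0.277 0.072]
top drum 0.98 [265. 155. 302. 202.] 1141 med [0.51  0.215 0.052] lo [0.451 0.171 0.039] hi [0.558 0.254 0.116]
top grip_mid none
top lever_pin 0.53 [299. 165. 330. 183.] 158 med [0.52  0.127 0.057] lo [0.496 0.099 0.048] hi [0.539 0.167 0.09 ]
top pawl_nose none
top side_cutters 0.73 [196. 235. 224. 279.] 291 med [0.283 0.391 0.015] lo [0.237 0.371 0.008] hi [0.337 0.432 0.019]
top tape_measure 0.55 [272. 242. 299. 262.] 368 med [0.317 0.205 0.056] lo [0.297 0.169 0.015] hi [0.336 0.235 0.063]
top tape_green 0.44 [272. 240. 298. 259.] 388 med [0.317 0.207 0.056] lo [0.297 0.169 0.001] hi [0.336 0.238 0.063]
top parts_jar 0.9 [169. 146. 193. 168.] 407 med [0.554 0.479 0.071] lo [0.533 0.46  0.012] hi [0.581 0.505 0.075]
side winch 0.64 [225. 213. 310. 290.] 4673 med [0.522 0.183 0.013] lo [0.439 0.103 0.009] hi [0.606 0.275 0.075]
side drum 0.58 [234. 211. 289. 260.] 1615 med [0.514 0.207 0.051] lo [0.453 0.168 0.017] hi [0.561 0.251 0.109]
side grip_mid 0.69 [235. 213. 243.
[... 230 characters left out ...]
 267. 261.] 78 med [0.521 0.162 0.05 ] lo [0.511 0.148 0.018] hi [0.531 0.174 0.054]
side side_cutters 0.63 [179. 140. 220. 176.] 327 med [0.283 0.389 0.014] lo [0.239 0.368 0.004] hi [0.344 0.437 0.019]
side tape_measure 0.7 [170. 206. 200. 241.] 657 med [0.323 0.196 0.048] lo [0.298 0.168 0.   ] hi [0.34  0.232 0.061]
side tape_green 0.69 [299. 306. 333. 341.] 609 med [0.668 0.058 0.019] lo [ 0.638  0.027 -0.001] hi [0.697 0.086 0.021]
side parts_jar 0.92 [293. 135. 320. 164.] 565 med [0.561 0.47  0.061] lo [0.537 0.46  0.003] hi [0.585 0.504 0.074]
1.0 [0.16395624 0.57718105 0.21865594] [-3.07551602e-06  1.37951903e-01  9.90438929e-01  2.52355021e-05] [ 0.96446447 -0.50133601 -0.52967483]
```

View pics/top0.png

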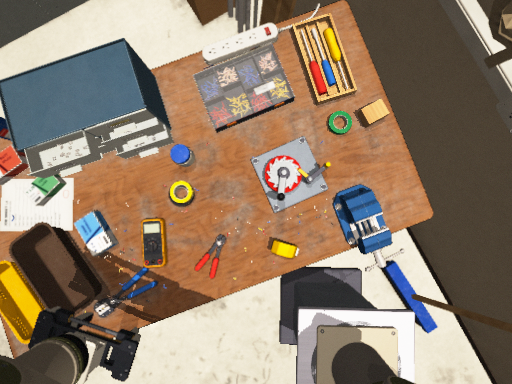

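View pics/side0.png

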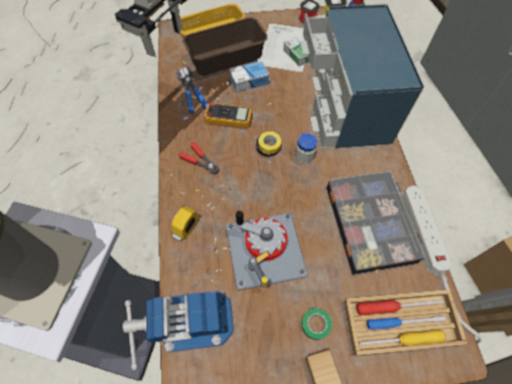

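```bash
python3 - <<'E'
from h import *
from scipy.optimize import least_squares
for cam in('top','side'):
    im,d=manip.get_image(cam); P=pts(cam,np.ones(d.shape,bool),d).reshape(-1,3) if (d>0).all() else None
    m=d>0; P=pts(cam,m,d); C=im[m].astype(int)
    near=(abs(P[:,0]-.515)<.14)&(abs(P[:,1]-.19)<.14)
    P=P[near];C=C[near]
    pl=(P[:,2]>.007)&(P[:,2]<.018); grey=(np.ptp(C,axis=1)<25)
    q=P[pl&grey]; r=cv2.minAreaRect((q[:,:2]*1000).astype(np.float32)); print(cam,'plate',r)
    red=(C[:,2]>150)&(C[:,1]<70)&(C[:,0]<70)&(P[:,2]>.02); q=P[red]; print('red z',np.percentile(q[:,2],[5,50,95]),cv2.minEnclosingCircle((q[:,:2]*1000).astype(np.float32)))
    hi=P[:,2]>.085; print('hi pts',[tuple(np.round(p,3))+tuple(c) for p,c in zip(P[hi],C[hi])][::6])
    b=cv2.resize(im[130:222,245:340] if cam=='top' else im[205:297,220:315],None,fx=6,fy=6,interpolation=cv2.INTER_CUBIC); cv2.imwrite(f'pics/{cam}crop.png',b)
E
```

```text
top plate ((517.9847412109375, 175.80303955078125), (265.2621765136719, 243.84686279296875), 2.0837666988372803)
red z [0.03997382 0.04230984 0.04518024] ((515.91357421875, 211.82781982421875), 49.62669372558594)
hi pts [(np.float64(0.542), np.float64(0.102), np.float64(0.091), np.int64(36), np.int64(197), np.int64(240)), (np.float64(0.537), np.float64(0.104), np.float64(0.09), np.int64(0), np.int64(222), np.int64(245)), (np.float64(0.535), np.float64(0.099), np.float64(0.089), np.int64(0), np.int64(240), np.int64(250)), (np.float64(0.459), np.float64(0.218), np.float64(0.117), np.int64(23), np.int64(22), np.int64(24)), (np.float64(0.456), np.float64(0.216), np.float64(0.119), np.int64(26), np.int64(27), np.int64(26)), (np.float64(0.454), np.float64(0.218), np.float64(0.119), np.int64(52), np.int64(53), np.int64(55)), (np.float64(0.451), np.float64(0.221), np.float64(0.121), np.int64(43), np.int64(43), np.int64(46)), (np.float64(0.449), np.float64(0.226), np.float64(0.118), np.int64(18), np.int64(17), np.int64(19)), (np.float64(0.45), np.float64(0.21), np.float64(0.111), np.int64(63)
[... 1870 characters left out ...]
4(0.459), np.float64(0.214), np.float64(0.094), np.int64(15), np.int64(14), np.int64(11)), (np.float64(0.455), np.float64(0.212), np.float64(0.091), np.int64(14), np.int64(11), np.int64(13)), (np.float64(0.457), np.float64(0.212), np.float64(0.087), np.int64(20), np.int64(20), np.int64(17)), (np.float64(0.54), np.float64(0.104), np.float64(0.091), np.int64(72), np.int64(193), np.int64(214)), (np.float64(0.543), np.float64(0.102), np.float64(0.091), np.int64(81), np.int64(192), np.int64(211)), (np.float64(0.536), np.float64(0.097), np.float64(0.09), np.int64(56), np.int64(162), np.int64(183)), (np.float64(0.54), np.float64(0.096), np.float64(0.09), np.int64(41), np.int64(166), np.int64(187))]
```

View pics/topcrop.png

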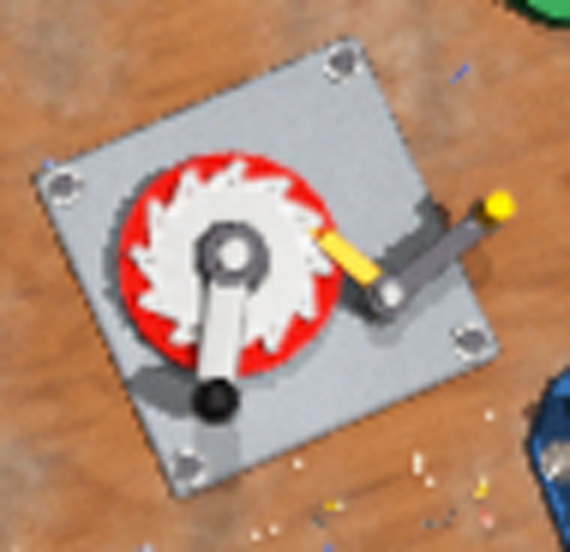

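Emit:
play_rows(targets=[[-1, 0.57, -0.67, 0, 0, 0, 0.25], [-1, 0.57, -0.67, 0, 0, 0, 0.25], [-1, 0.57, -0.67, 0, 0, 0, 0.25], [-1, 0.57, -0.67, 0, 0, 0, 0.25], [-1, 0.57, -0.67, 0, 0, 0, 0.25], [-1, 0.57, -0.67, 0, 0, 0, 0.25], [-1, 0.57, -0.67, 0, 0, 0, 0.25], [-1, 0.57, -0.67, 0, 0, 0, 0.25]])

```text
clock: 2.1
ee_pos: [0.4385, 0.2542, 0.2189]
eef_rot: [0.0, 0.033, 0.999, 0.0]
contact_force: [-0.0, 0.7, -0.4]
opening: 0.017
grip_force: 0.0
```

```bash
python3 - <<'E'
from h import *
im,d=manip.get_image('side'); P=pts('side',d>0,d)
for x0,x1,y0,y1 in [(.4,.66,-.1,.0),(.4,.66,-.03,.06),(.55,.66,.0,.2),(.3,.45,.1,.18),(.45,.6,.28,.36),(.6,.68,.1,.35)]:
    m=(P[:,0]>x0)&(P[:,0]<x1)&(P[:,1]>y0)&(P[:,1]<y1);print(x0,x1,y0,y1,np.percentile(P[m,2],[50,90,99]).round(3))
E
```

```text
0.4 0.66 -0.1 0.0 [0.001 0.059 0.092]
0.4 0.66 -0.03 0.06 [0.001 0.089 0.093]
0.55 0.66 0.0 0.2 [0.001 0.013 0.04 ]
0.3 0.45 0.1 0.18 [0.595 0.633 0.645]
0.45 0.6 0.28 0.36 [0.    0.326 0.347]
0.6 0.68 0.1 0.35 [0.    0.011 0.046]
```

Emit:
play_rows(targets=[[-1, 0.57, -0.675, 0, 0, 0, 0], [-1, 0.57, -0.675, 0, 0, 0, 0], [-1, 0.57, -0.675, 0, 0, 0, 0], [-1, 0.57, -0.675, 0, 0, 0, 0], [-1, 0, 0, -0.64, 0, 0, 0], [-1, 0, 0, -0.64, 0, 0, 0], [-1, 0, 0, -0.64, 0, 0, 0], [-1, 0, 0, -0.6, 0, 0, 0]])

```text
clock: 3.15
ee_pos: [0.5741, 0.0937, 0.0661]
eef_rot: [-0.0, 0.034, 0.999, -0.0]
contact_force: [-0.8, -0.5, 0.2]
opening: 0.0006
grip_force: 0.0
```

```bash
python3 - <<'E'
from h import *
o=manip.get_obs();print(o['ee_pos'],o['opening'],o['contact_force'],o['joint_positions'])
im,d,_=look('top',['lever_pin'])
b=cv2.resize(im[130:222,245:340],None,fx=6,fy=6,interpolation=cv2.INTER_CUBIC); cv2.imwrite('pics/t2.png',b)
E
```

```text
[0.57408201 0.09373501 0.06609096] 0.0005919857706385463 [-0.81709528 -0.5022961   0.20517061] [ 7.37017354e-02  2.05007038e-01  1.69245837e+00  2.23664900e-05
  1.24434157e+00 -1.42955216e+00]
top lever_pin 0.54 [297. 162. 331. 184.] 152 med [0.52  0.124 0.057] lo [0.496 0.098 0.05 ] hi [0.54  0.166 0.09 ]
```

View pics/t2.png

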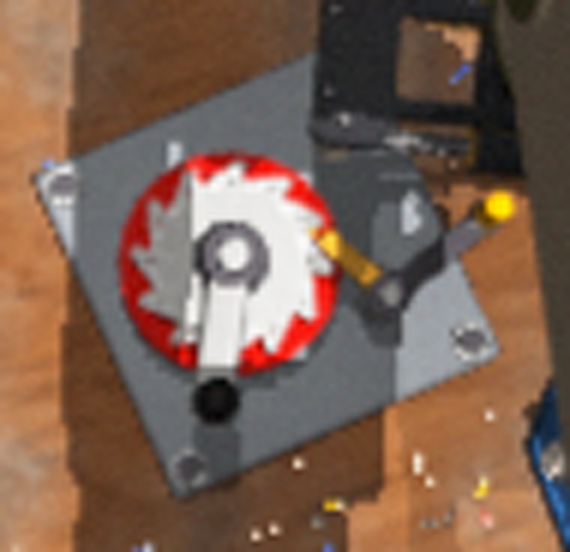

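Emit:
play_rows(targets=[[-1, -0.2, 0, 0, 0, 0, 0], [-1, -0.15, 0, 0, 0, 0, 0], [-1, -0.15, 0, 0, 0, 0, 0], [-1, -0.15, 0, 0, 0, 0, 0], [-1, -0.15, 0, 0, 0, 0, 0], [-1, -0.13, 0, 0, 0, 0, 0], [-1, -0.12, 0, 0, 0, 0, 0], [-1, 0, 0, 0, 0, 0, 0]])

```text
clock: 4.25
ee_pos: [0.5128, 0.0934, 0.0697]
eef_rot: [0.002, 0.034, 0.999, 0.0]
contact_force: [1.9, -0.8, 1.8]
opening: 0.0005
grip_force: 1.5
```

```bash
python3 - <<'E'
from h import *
o=manip.get_obs();print(o['ee_pos'],o['contact_force'])
for c in('top','side'):look(c,['lever_pin'])
E
```

```text
[0.51275248 0.09341876 0.06973077] [ 1.92535846 -0.80392534  1.81386832]
top lever_pin none
side lever_pin none
```

Emit:
play_rows(targets=[[-1, -0.06, 0, 0, 0, 0, 0], [-1, 0, 0, 0, 0, 0, 0], [-1, 0.3, 0, 0, 0, 0, 0], [-1, 0.4, 0, 0.2, 0, 0, 0], [-1, 0, 0, 0.9, 0, 0, 0], [0, 0, 0, 0.9, 0, 0, 0], [0, 0, 0.5, 0.5, 0, 0, 0], [0, 0, 0.5, 0, 0, 0, 0]])

```text
clock: 5.45
ee_pos: [0.5503, 0.1544, 0.22]
eef_rot: [0.001, 0.034, 0.999, 0.0]
contact_force: [-0.3, -0.0, 0.0]
opening: 0.0261
grip_force: 0.0
```

```bash
python3 - <<'E'
from h import *
o=manip.get_obs();print(o['ee_pos'],o['contact_force'])
for c in('top','side'):look(c,['lever_pin'],c+'3.png')
im,d,_=look('wrist',['lever_pin','grip_mid','pawl_nose','drum'],'w3.png')
E
```

```text
[0.55034237 0.15439189 0.22004419] [-0.27480585 -0.00809222  0.02958339]
top lever_pin 0.5 [277. 194. 287. 202.] 54 med [0.449 0.221 0.118] lo [0.443 0.211 0.067] hi [0.459 0.228 0.122]
side lever_pin 0.67 [302. 305. 333. 342.] 612 med [0.667 0.06  0.019] lo [ 0.64   0.027 -0.   ] hi [0.696 0.089 0.022]
wrist lever_pin 0.63 [181. 128. 282. 164.] 1107 med [0.499 0.124 0.057] lo [0.488 0.083 0.045] hi [0.529 0.17  0.09 ]
wrist grip_mid 0.64 [310.  72. 338.  97.] 522 med [0.453 0.214 0.118] lo [0.445 0.208 0.075] hi [0.461 0.224 0.121]
wrist pawl_nose 0.75 [484. 146. 512. 190.] 1030 med [0.558 0.459 0.027] lo [0.536 0.456 0.005] hi [0.585 0.476 0.051]
wrist drum none
```

View pics/w3.png

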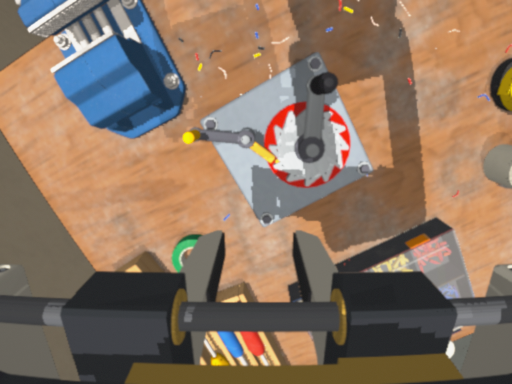

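```bash
python3 - <<'E'
from h import *
im,d=manip.get_image('wrist'); m=d>0; P=pts('wrist',m,d); C=im[m].astype(int)
yel=(C[:,2]>180)&(C[:,0]<90)&(C[:,1]>150)&(P[:,2]>.08)&(P[:,2]<.1);print('pin',P[yel].mean(0),yel.sum())
near=(abs(P[:,0]-.515)<.1)&(abs(P[:,1]-.19)<.13)
g=near&(P[:,2]>.112)&(P[:,2]<.13);print('grip',P[g].mean(0),cv2.minEnclosingCircle((P[g,:2]*1000).astype(np.float32)))
g=near&(P[:,2]>.0735)&(P[:,2]<.082)&(np.hypot(P[:,0]-.5165,P[:,1]-.212)<.03);print('cap',P[g].mean(0),g.sum(),cv2.minEnclosingCircle((P[g,:2]*1000).astype(np.float32)))
red=near&(C[:,2]>120)&(C[:,1]<60)&(C[:,0]<60)&(P[:,2]>.02);print('red',cv2.minEnclosingCircle((P[red,:2]*1000).astype(np.float32)))
E
```

```text
pin [0.49277818 0.08646465 0.090199  ] 108
grip [0.45201679 0.21666516 0.11849303] ((451.91180419921875, 217.44085693359375), 9.175436973571777)
cap [0.51554913 0.21051572 0.07626364] 142 ((516.014892578125, 210.58587646484375), 7.021298885345459)
red ((516.05078125, 209.86993408203125), 49.28129196166992)
```

Emit:
play_rows(targets=[[0.1, -0.41, 0.255, 0, 0, 0, 0], [0.1, -0.41, 0.255, 0, 0, 0, 0], [0.1, -0.41, 0.255, 0, 0, 0, 0], [0.1, -0.41, 0.255, 0, 0, 0, 0], [0.1, 0, 0, -0.6, 0, 0, 0], [0.1, 0, 0, -0.6, 0, 0, 0], [0.1, 0, 0, -0.6, 0, 0, 0], [0.1, 0, 0, -0.6, 0, 0, 0]])

```text
clock: 6.95
ee_pos: [0.4514, 0.2144, 0.0725]
eef_rot: [0.0, 0.034, 0.999, 0.0]
contact_force: [-0.1, -0.1, -0.3]
opening: 0.0509
grip_force: 0.0
```

```bash
python3 - <<'E'
from h import *
o=manip.get_obs();print(o['ee_pos'],o['contact_force'],o['opening'])
im,d=manip.get_image('wrist'); m=d>0; P=pts('wrist',m,d); C=im[m].astype(int)
cv2.imwrite('pics/w4.png',im)
g=(np.hypot(P[:,0]-.452,P[:,1]-.217)<.016)&(P[:,2]>.112)&(P[:,2]<.125)
print(P[g].mean(0),g.sum(),cv2.minEnclosingCircle((P[g,:2]*1000).astype(np.float32)))
E
```

```text
[0.45143194 0.21439075 0.07246423] [-0.05333806 -0.10692331 -0.29330558] 0.05088108601570911
[0.44712917 0.21687568 0.11376198] 717 ((447.7273864746094, 216.92196655273438), 8.377788543701172)
```

View pics/w4.png

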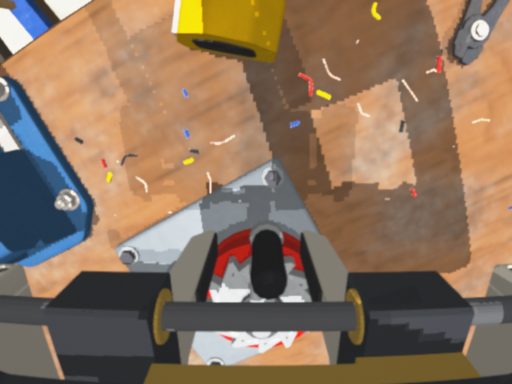

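Emit:
play_rows(targets=[[0.1, 0.01, 0.015, 0.06, 0, 0, 0], [-1, 0, 0, 0, 0, 0, 0], [-1, 0, 0, 0, 0, 0, 0], [-1, 0, 0, 0, 0, 0, 0], [-1, 0, 0, 0, 0, 0, 0], [-1, 0, 0, 0, 0, 0, 0]])

```text
clock: 7.75
ee_pos: [0.4527, 0.2174, 0.0781]
eef_rot: [0.001, 0.034, 0.999, 0.002]
contact_force: [0.7, 7.5, 0.8]
opening: 0.0174
grip_force: 30.0
```

Emit:
play_rows(targets=[[-1, 0, -0.05, 0, 0, 0, 0.4], [-1, 0, -0.05, 0, 0, 0, 0.4], [-1, 0, -0.05, 0, 0, 0, 0.4], [-1, 0, -0.05, 0, 0, 0, 0.4], [-1, 0, 0, 0, 0, 0, 0], [-1, 0, 0, 0, 0, 0, 0]])

```text
clock: 8.5
ee_pos: [0.4526, 0.2062, 0.0781]
eef_rot: [0.001, -0.05, 0.999, 0.002]
contact_force: [1.1, 10.8, 0.7]
opening: 0.0178
grip_force: 30.0
```

```bash
cat >> h.py <<'E'
S=np.array([.517,.2105])
def st():
    o=manip.get_obs(); r=o['ee_pos'][:2]-S; a=np.arctan2(r[1],r[0]); t=np.array([np.sin(a),-np.cos(a)])
    f=o['contact_force']; print('t',o['clock'],'ang',np.degrees(a)%360,'r',np.hypot(*r),'Ft(cw+)',f[:2]@t,'Fr',f[:2]@r/np.hypot(*r),'Fz',f[2],'q6',o['joint_positions'][5],o['ee_pos'])
E
python3 - <<'E'
from h import *
st()
im,d,o=look('side',['pawl_nose','lever_pin'])
p=manip.get_image('top')[0]
b=np.hstack([cv2.resize(x,(399,386),interpolation=cv2.INTER_CUBIC) for x in(im[205:297,220:315],p[130:222,245:340])]);cv2.imwrite('pics/s5.png',b)
E
```

```text
t 8.5 ang 183.7962663982964 r 0.06449736055867239 Ft(cw+) 10.684272586098627 Fr -1.8310526203425 Fz 0.6952670879096584 q6 -1.3510574275594884 [0.45264416 0.2062297  0.07809373]
side pawl_nose 0.41 [257. 261. 269. 267.] 63 med [0.528 0.147 0.05 ] lo [0.515 0.141 0.047] hi [0.541 0.154 0.053]
side lever_pin 0.69 [239. 256. 274. 287.] 298 med [0.501 0.13  0.056] lo [0.489 0.083 0.012] hi [0.542 0.155 0.09 ]
```

View pics/s5.png

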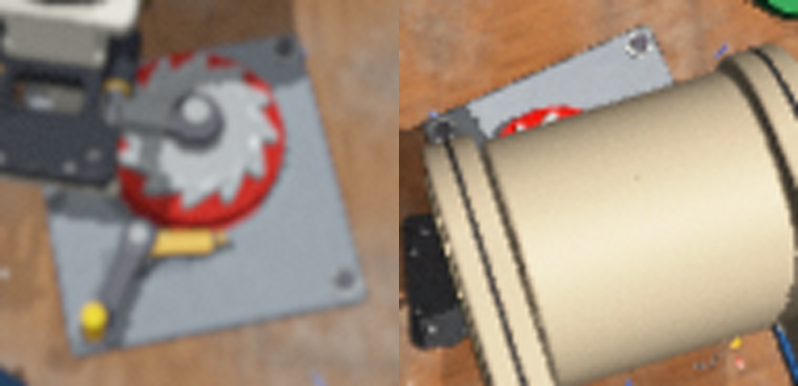

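```bash
python3 - <<'E'
import numpy as np
S=np.array([.517,.2105]);r=.0645
a=[186.3-4.5*i for i in range(9)]+[150.3-4*i for i in range(1,6)]
a+=list(np.arange(128.3,48,-2))
p=np.array([S+r*np.array([np.cos(np.radians(x)),np.sin(np.radians(x))]) for x in a])/.06
q=np.round(p-p[0],2);d=np.diff(q,axis=0)
for x,k in zip(a[1:],d):print(round(x,1),k.round(2))
E
```

```text
181.8 [-0.01  0.08]
177.3 [0.   0.09]
172.8 [0.01 0.08]
168.3 [0.02 0.09]
163.8 [0.02 0.08]
159.3 [0.02 0.08]
154.8 [0.04 0.08]
150.3 [0.03 0.07]
146.3 [0.04 0.06]
142.3 [0.05 0.07]
138.3 [0.05 0.05]
134.3 [0.05 0.06]
130.3 [0.05 0.05]
128.3 [0.03 0.02]
126.3 [0.03 0.02]
124.3 [0.03 0.03]
122.3 [0.03 0.02]
120.3 [0.04 0.02]
118.3 [0.03 0.01]
116.3 [0.03 0.02]
114.3 [0.04 0.02]
112.3 [0.03 0.01]
110.3 [0.04 0.02]
108.3 [0.03 0.01]
106.3 [0.04 0.01]
104.3 [0.03 0.01]
102.3 [0.04 0.01]
100.3 [0.04 0.01]
98.3 [0.03 0.  ]
96.3 [0.04 0.01]
94.3 [0.04 0.  ]
92.3 [0.04 0.  ]
90.3 [0.03 0.  ]
88.3 [0.04 0.  ]
86.3 [0.04 0.  ]
84.3 [0.04 0.  ]
82.3 [ 0.03 -0.01]
80.3 [0.04 0.  ]
78.3 [ 0.04 -0.01]
76.3 [ 0.03 -0.01]
74.3 [ 0.04 -0.01]
72.3 [ 0.04 -0.01]
70.3 [ 0.03 -0.01]
68.3 [ 0.04 -0.01]
66.3 [ 0.03 -0.02]
64.3 [ 0.03 -0.01]
62.3 [ 0.04 -0.02]
60.3 [ 0.03 -0.02]
58.3 [ 0.03 -0.02]
56.3 [ 0.03 -0.02]
54.3 [ 0.04 -0.02]
52.3 [ 0.03 -0.02]
50.3 [ 0.03 -0.02]
48.3 [ 0.02 -0.03]
```

Emit:
play_rows(targets=[[-1, -0.01, 0.08, 0, 0, 0, -0.75], [-1, 0, 0.09, 0, 0, 0, -0.75], [-1, 0.01, 0.08, 0, 0, 0, -0.75], [-1, 0.02, 0.09, 0, 0, 0, -0.75], [-1, 0.02, 0.08, 0, 0, 0, -0.75], [-1, 0.02, 0.08, 0, 0, 0, -0.75], [-1, 0.04, 0.08, 0, 0, 0, -0.75], [-1, 0.03, 0.07, 0, 0, 0, -0.75]])

```text
clock: 9.7
ee_pos: [0.4614, 0.2446, 0.0782]
eef_rot: [0.001, 0.262, 0.965, 0.002]
contact_force: [6.1, 6.0, -2.2]
opening: 0.0176
grip_force: 30.0
```

```bash
python3 -c "
from h import *
st()"
```

```text
t 9.7 ang 148.4977758697202 r 0.06516805352344117 Ft(cw+) 8.284456940811896 Fr -2.117216428553959 Fz -2.2048408061582183 q6 -0.6528167611897389 [0.46143642 0.24455237 0.0781703 ]
```

Emit:
play_rows(targets=[[-1, 0.04, 0.06, 0, 0, 0, -0.67], [-1, 0.05, 0.07, 0, 0, 0, -0.67], [-1, 0.05, 0.05, 0, 0, 0, -0.67], [-1, 0.05, 0.06, 0, 0, 0, -0.67], [-1, 0.05, 0.05, 0, 0, 0, -0.67], [-1, 0, 0, 0, 0, 0, 0]])

```text
clock: 10.45
ee_pos: [0.4764, 0.2615, 0.0782]
eef_rot: [0.002, 0.426, 0.905, 0.002]
contact_force: [6.4, 5.8, -2.8]
opening: 0.0173
grip_force: 30.0
```

```bash
python3 -c "
from h import *
st()"
```

```text
t 10.45 ang 128.5116134875245 r 0.06522295762533309 Ft(cw+) 8.617463568985153 Fr 0.5385355222096859 Fz -2.8325848559831077 q6 -0.2838442744054556 [0.47638741 0.26153579 0.07819702]
```

Emit:
play_rows(targets=[[-1, 0.03, 0.02, 0, 0, 0, -0.33], [-1, 0.03, 0.02, 0, 0, 0, -0.33], [-1, 0, 0, 0, 0, 0, 0]])

```text
clock: 10.82
ee_pos: [0.4798, 0.264, 0.0782]
eef_rot: [0.001, 0.457, 0.89, 0.002]
contact_force: [7.5, 6.1, -3.1]
opening: 0.0179
grip_force: 30.0
```

Emit:
play_rows(targets=[[-1, 0.03, 0.03, 0, 0, 0, -0.33], [-1, 0.03, 0.02, 0, 0, 0, -0.33], [-1, 0, 0, 0, 0, 0, 0]])

```text
clock: 11.2
ee_pos: [0.4836, 0.2666, 0.0782]
eef_rot: [0.002, 0.487, 0.873, 0.002]
contact_force: [8.4, 4.4, -3.4]
opening: 0.0177
grip_force: 30.0
```

Emit:
play_rows(targets=[[-1, 0.04, 0.02, 0, 0, 0, -0.33], [-1, 0.03, 0.01, 0, 0, 0, -0.33], [-1, 0, 0, 0, 0, 0, 0]])

```text
clock: 11.58
ee_pos: [0.4876, 0.2686, 0.0782]
eef_rot: [0.001, 0.517, 0.856, 0.002]
contact_force: [7.2, 5.5, -3.0]
opening: 0.0176
grip_force: 30.0
```

Emit:
play_rows(targets=[[-1, 0.03, 0.02, 0, 0, 0, -0.33], [-1, 0.04, 0.02, 0, 0, 0, -0.33], [-1, 0, 0, 0, 0, 0, 0]])

```text
clock: 11.95
ee_pos: [0.492, 0.2707, 0.0782]
eef_rot: [0.001, 0.546, 0.838, 0.002]
contact_force: [7.6, 3.7, -2.3]
opening: 0.0173
grip_force: 30.0
```

Emit:
play_rows(targets=[[-1, 0.03, 0.01, 0, 0, 0, -0.33], [-1, 0.04, 0.02, 0, 0, 0, -0.33], [-1, 0, 0, 0, 0, 0, 0]])

```text
clock: 12.32
ee_pos: [0.4963, 0.2723, 0.0782]
eef_rot: [0.001, 0.575, 0.818, 0.002]
contact_force: [7.7, 4.0, -2.1]
opening: 0.0174
grip_force: 30.0
```

Emit:
play_rows(targets=[[-1, 0.03, 0.01, 0, 0, 0, -0.33], [-1, 0.04, 0.01, 0, 0, 0, -0.33], [-1, 0, 0, 0, 0, 0, 0]])

```text
clock: 12.7
ee_pos: [0.5004, 0.2734, 0.0782]
eef_rot: [0.001, 0.603, 0.798, 0.002]
contact_force: [7.9, 2.7, -2.0]
opening: 0.0177
grip_force: 30.0
```

Emit:
play_rows(targets=[[-1, 0.03, 0.01, 0, 0, 0, -0.33], [-1, 0.04, 0.01, 0, 0, 0, -0.33], [-1, 0, 0, 0, 0, 0, 0]])

```text
clock: 13.08
ee_pos: [0.5046, 0.2744, 0.0782]
eef_rot: [0.001, 0.63, 0.776, 0.002]
contact_force: [8.1, 1.3, -1.9]
opening: 0.0177
grip_force: 30.0
```

Emit:
play_rows(targets=[[-1, 0.04, 0.01, 0, 0, 0, -0.33], [-1, 0.03, 0, 0, 0, 0, -0.33], [-1, 0, 0, 0, 0, 0, 0]])

```text
clock: 13.45
ee_pos: [0.5088, 0.275, 0.0782]
eef_rot: [0.001, 0.657, 0.754, 0.002]
contact_force: [7.7, 2.3, -1.2]
opening: 0.0176
grip_force: 30.0
```

Emit:
play_rows(targets=[[-1, 0.04, 0.01, 0, 0, 0, -0.33], [-1, 0.04, 0, 0, 0, 0, -0.33], [-1, 0, 0, 0, 0, 0, 0]])

```text
clock: 13.82
ee_pos: [0.5133, 0.2754, 0.0782]
eef_rot: [0.001, 0.682, 0.731, 0.002]
contact_force: [4.9, 0.2, -0.4]
opening: 0.0175
grip_force: 30.0
```

Emit:
play_rows(targets=[[-1, 0.03, 0, 0, 0, 0, -0.25], [-1, 0, 0, 0, 0, 0, 0]])

```text
clock: 14.08
ee_pos: [0.5139, 0.2754, 0.078]
eef_rot: [0.0, 0.692, 0.722, 0.001]
contact_force: [1.9, -0.2, 5.1]
opening: 0.0174
grip_force: 30.0
```

Emit:
play_rows(targets=[[-1, 0.02, 0, 0, 0, 0, 0], [-1, 0, 0, 0, 0, 0, 0], [-1, 0, 0, 0, 0, 0, 0]])

```text
clock: 14.45
ee_pos: [0.5144, 0.2754, 0.078]
eef_rot: [-0.0, 0.691, 0.722, 0.0]
contact_force: [-2.8, -0.1, 7.2]
opening: 0.0176
grip_force: 30.0
```

Emit:
play_rows(targets=[[-1, -0.01, 0, 0, 0, 0, 0], [0.1, 0, 0, 0, 0, 0, 0], [0.1, 0, 0, 0, 0, 0, 0], [0.1, 0, 0, 0, 0, 0, 0], [0.1, 0, 0, 0, 0, 0, 0]])

```text
clock: 15.08
ee_pos: [0.5135, 0.275, 0.0768]
eef_rot: [-0.0, 0.692, 0.722, -0.0]
contact_force: [-0.2, -0.0, -0.1]
opening: 0.0499
grip_force: 0.0
```

Emit:
play_rows(targets=[[0.1, 0, 0, 0.4, 0, 0, 0], [0.1, 0, 0, 0.6, 0, 0, 0], [0.1, 0, 0, 0.8, 0, 0, 0], [0.1, 0, 0, 0.8, 0, 0, 0], [0.1, -0.8, 0.4, 0, 0, 0, 0], [0.1, -0.8, 0.4, 0, 0, 0, 0], [0.1, -0.8, 0.4, 0, 0, 0, 0], [0.1, 0, 0, 0, 0, 0, 0]])

```text
clock: 16.08
ee_pos: [0.367, 0.3486, 0.2333]
eef_rot: [-0.0, 0.69, 0.724, 0.0]
contact_force: [1.2, 0.3, 0.2]
opening: 0.0513
grip_force: 0.0
```

```bash
python3 - <<'E'
from h import *
im,d,o=look('side',['grip_mid','lever_pin','pawl_nose','side_cutters','tape_measure','tape_green','parts_jar'])
m=d>0;P=pts('side',m,d);g=(np.hypot(P[:,0]-.515,P[:,1]-.275)<.03)&(P[:,2]>.112)&(P[:,2]<.13);print(P[g].mean(0) if g.any() else 0)
b=cv2.resize(im[180:300,190:340],None,fx=5,fy=4.9);cv2.imwrite('pics/s9.png',b)
E
```

```text
side grip_mid 0.6 [271. 200. 278. 206.] 96 med [0.516 0.272 0.11 ] lo [0.508 0.268 0.081] hi [0.524 0.281 0.121]
side lever_pin 0.74 [240. 254. 273. 289.] 267 med [0.502 0.131 0.056] lo [0.492 0.083 0.045] hi [0.538 0.153 0.09 ]
side pawl_nose 0.63 [255. 261. 272. 266.] 76 med [0.53  0.148 0.051] lo [0.514 0.141 0.044] hi [0.546 0.156 0.053]
side side_cutters 0.92 [179. 138. 220. 174.] 412 med [0.285 0.392 0.014] lo [0.237 0.37  0.   ] hi [0.343 0.436 0.019]
side tape_measure 0.6 [170. 207. 199. 242.] 639 med [0.323 0.196 0.048] lo [0.298 0.168 0.004] hi [0.339 0.231 0.062]
side tape_green 0.82 [302. 306. 332. 341.] 564 med [0.667 0.058 0.019] lo [0.639 0.027 0.002] hi [0.696 0.086 0.022]
side parts_jar 0.6 [294. 133. 318. 165.] 542 med [0.561 0.471 0.064] lo [0.537 0.46  0.007] hi [0.585 0.506 0.074]
[0.51598287 0.27524311 0.11731846]
```

View pics/s9.png

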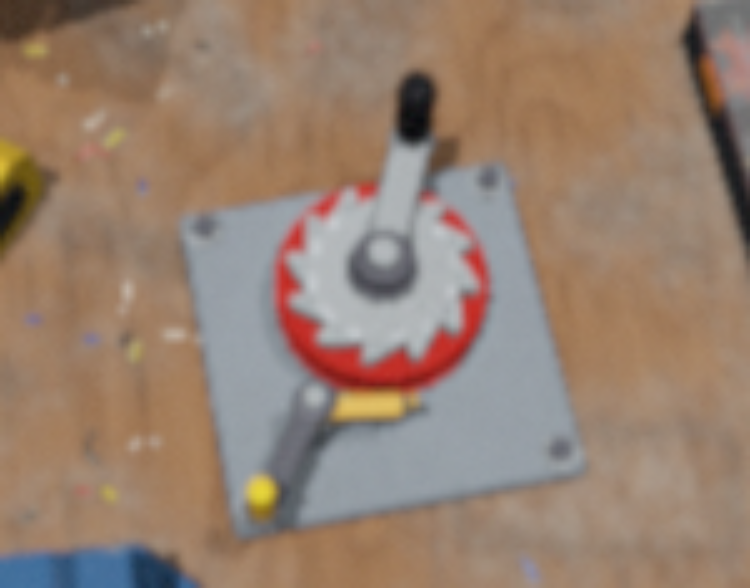

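The crank stayed at the stop after I let go: the grip is still at (0.516, 0.275). The pawl is off, and the other things on the bench have not moved.

```bash
python3 -c "
from plant import manip
print(manip.sign_off())"
```

```text
the job is handed in; nothing more can be done
None
```

The job is done and handed in: the pawl is off and clear of the wheel, the drum was eased back about 1.4 rad until its inner stop took the load, the crank is let go and slack, and nothing else on the bench moved.

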